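Centre a sample vial on the balance pan and take the reading

ROBOT

A 6-joint arm with a two-finger parallel gripper is mounted at the origin on the work surface. World frame = base frame: x ahead of the robot, y to its left, z up, the work surface at z = 0. Lengths are in m, angles in degrees, forces in N, time in s.
With the tool pointing down it reaches from about 0.375 to 0.9 m from the base axis. Payload 3.1 kg.
Tool frame: the origin (TCP) lies between the finger pads; the fingertips stand 22 mm ahead of it and the grasp point (between the pads) lies 3 mm ahead of it (bot.tip_extent is the distance from the TCP to the fingertips, in m); y points along the fingers, z is the direction in which the jaws open and shut, and the axes are right-handed (so a half turn about y gives the same grasp; the last joint's range is limited). The gripper opens to 87 mm and grips with 3 to 60 N. Pads are 19 mm wide; open, the fingers measure 117 mm over their backs; the gripper's body (75 mm by 190 mm) begins 51 mm behind the grasp point.
Start: joints at [61.851, 30.224, 82.088, -0, 67.689, -10.227], TCP at [0.192, 0.595, 0.245] pointing down, gripper open.
Joint ranges: [-176.69, 176.69], [-43.24, 126.21], [12.49, 139.97], [-82, 262], [0, 151.66], [-163.58, 163.58]. Speed limits (degrees/s): [159.86, 159.86, 180, 180, 180, 180].

INTERFACE

Orientations are given as a 3x3 rotation matrix whose columns are the frame's x, y, z axes.
In Python, from rig import bot, eyes, models gives the robot as it stands. The module is installed in compiled form; this text tells all that it offers.
- The arm moves only by the tool arm_command, never from a script. Its arguments are lists of equal length, an entry for each row: "translation": the shift along the tool's x, y, z each as a share of 0.08 m, from -1 to 1, a list of three; "rotation": the turn, a rotation vector about the tool's x, y, z each as a share of 60 degrees, from -1 to 1, a list of three; "grip": the closure, from -1 (fully open) to 1 (shut), so that 0 is half open. In form: {"translation": [[x, y, z], ...], "rotation": [[rx, ry, rz], ...], "grip": [grip, ...]}. A call has 1 to 5 rows; each row is the pose to reach, as a shift and turn from the pose commanded when the call began, along the tool's axes at that moment; what a row does not reach only later rows make up. A row lasts 1/10 s, in which the tool goes at most 50 mm and 8.59 degrees, less where a joint would pass 70% of its speed; a pose out of reach is approached as far as the arm can. A call with a number of a shift or a turn outside -1 to 1 is refused whole. A call with a gripper value outside its range is refused whole. The fingers move at their own pace and stop on an object; the grip force is fixed at half the most. Time passes only in rows, so rows that repeat a pose let the fingers close. It gives the time, the measured TCP pose, the force and the opening at its end, in the units of the state.
- bot.read_state(): the state, without advancing time (a new reading comes with each control period).
- eyes.capture(name): name is "scene" or "top" or "wrist"; returns a dict with "image" (384x512x3 uint8, blue, green, red), "mtx" (3x3 intrinsics, pixels), "rvec" (rotation vector, rad) and "tvec" (3), from world to camera coordinates, as OpenCV has them; the wrist camera has in their place "hand_eye" (4x4, takes a point from camera to tool coordinates, whose origin is the TCP and whose axes are the tool frame's). Camera axes: x right, y down, z forward; pixel columns grow to the right and rows downward; lengths in m; the calibration is good to about 2 mm. A picture is of the moment at which its call begins: read the wrist's pose just before it. There is no depth.
- bot.hand_in(): hands the job in, once; it reports no verdict.
Trained networks look in the newest picture that a camera, given by its name, has taken for a name from the list of things; names that differ only in an ending like _2 or _b are one class to them, and where a whole thing is asked for, a point or a joint stands for the part that bears it (a point fixed in the world has none). Each returns a list of dicts, best first, with "conf" (0 to 1); they miss things now and then, are a little off and sometimes report something else, mostly with a low value. They report only what shows in the picture. A call takes as long as a camera call.
- models.recognise(camera, thing): "extent" ([left, top, right, bottom] as shares, 0 to 1, of the picture: columns of its width, rows of its height, round what is visible of it).
- models.spot_point(camera, thing): "point" ([column, row] as shares, 0 to 1, of the picture: columns of its width, rows of its height: a listed point, or the origin of a listed thing).
The state is a dict: "time_s": time; "joint_positions": joint angles; "qvel": joint speeds; "tau": joint torques, N m; "position": TCP position; "tcp_rot": TCP orientation; "force": force on the tool from outside, world axes, zero at the start; "moment": the same for the moment, N m; "opening": opening from 0.0 (shut) to 1.0 (fully open).
Only numpy, scipy, OpenCV 4.12 (cv2) and the standard library are available. Lean on these libraries where they do the work, as an engineer would, in place of code of your own. Each camera call takes 0.05 s, during which the arm holds its last target. There are 200 camera calls.

TASK

The small amber vial with the white cap stands off-centre on the round pan of the lab balance. Nudge it gently with the fingertips, without gripping, lifting or tipping it and without leaning on the pan, until it stands upright inside the ring marked round the pan's centre. Only then press the balance's green key fully down, let it go, and leave the vial centred and the other things on the bench as they were.

Things in the scene. Friction and masses are not known exactly. Their poses are not given: they have to be found in the camera images.
- vial: amber glass vial with white screw cap and a pale label, the one standing on the balance pan; origin at the centre of its underside, z up its axis. 61 mm tall; flat foot only 22 mm across, then a bevel to the 28 mm round body from 5 to 42 mm up; cap 24 mm across from 47 to 61 mm up. About 40 g (it varies). It slides when pushed low, within about 12 mm of the pan, and tips over when pushed high. Pushes on it of more than 10 N are too rough.
- pan_center (a point): centre of the upper face of the balance's round metal pan, where the vial's foot must come to stand. Pan 80 mm across, 4 mm thick, rigid, its upper face 62 mm above the bench and 14 mm above the balance's housing. A dark ring of 40 mm diameter with a dot in its centre is marked on it: the 28 mm vial must stand inside the ring. The turn of this frame about z means nothing.
- balance: white balance housing, fixed to the bench, 230 mm (x) by 170 mm (y) by 48 mm high; origin at the centre of its underside; the pan is centred 45 mm towards its own +x, the blue panel with the display and the green key on its -x end, which faces the robot.
- key_top (a point): centre of the top of the round green key (24 mm across) on the balance's blue panel, pressed straight down; a spring key that returns by itself.
- key (a joint): how far the green key is down, in m: 0 up, 0.005 fully down, which takes about 3 N; it counts as pressed beyond 0.004.
- spare_vial_a: bystander: vial of the same shape with a blue cap on the bench beside the balance, 61 mm tall, 28 mm across; origin at its underside.
- spare_vial_b: bystander: second vial with a blue cap beside the first, same size; origin at its underside.
- cal_weight: bystander: brass calibration weight with a knob on the bench beside the balance, 28 mm across, 48 mm tall; origin at its underside.
- marker: bystander: blue marker pen lying on the bench, 14 mm thick, 120 mm long along its x; origin at the middle of its underside.
- tub: bystander: clear plastic tub, 100 mm across, 110 mm tall; origin at its underside.
- reagent: bystander: amber reagent bottle with a blue cap, 56 mm across, 110 mm tall; origin at its underside.

How it is judged (in metres and radians):
On the way, in this order (a step that is already met when the one before it is completed fails the run):
1. the vial stands upright and at rest inside the ring, not touched (horizontal distance between vial and pan_center below 0.006 m and angle between vial's own z axis and vertical below 0.06 rad and linear speed of vial below 0.01 m/s and z of vial in the frame of pan_center between -0.003 and 0.003 m and contact force between each of the fingers, the arm and vial below 0.05 N and value of joint key below 0.002 m), for 0.2 s.
2. the green key is pressed fully down (value of joint key above 0.004 m), for 0.05 s.
At the end, for the whole second after the job is handed in: The vial stands upright (within 0.06 rad), at rest on the pan, its axis within 6 mm of the pan's centre, and the key is up again (horizontal distance between vial and pan_center below 0.006 m and angle between vial's own z axis and vertical below 0.06 rad and linear speed of vial below 0.01 m/s and z of vial in the frame of pan_center between -0.003 and 0.003 m and value of joint key below 0.0015 m); the robot touches nothing.
It fails at once if the vial is tipped by more than 0.3 rad, lifted by more than 6 mm, or leaves the pan (angle between vial's own z axis and vertical above 0.3 rad or z of vial in the frame of pan_center above 0.006 m or z of vial in the frame of pan_center below -0.006 m or horizontal distance between vial and pan_center above 0.038 m).
It fails at once if the vial is pushed or pinched with more than 10 N (contact force between any of the fingers, the arm and vial above 10 N).
It fails at once if the robot leans on the pan with more than 10 N (contact force between any of the fingers, the arm and pan above 10 N).
It fails at once if the key is pressed while the vial is off-centre (value of joint key above 0.004 m and horizontal distance between vial and pan_center above 0.006 m).
It fails at once if another thing on the bench is moved by more than 15 mm (distance of any of spare_vial_a, spare_vial_b, cal_weight, marker, tub, reagent from where it was at the start of the episode above 0.015 m).
It also fails if it takes over 42 s, if anything falls off the work surface, if the arm or the gripper's body presses on something with over 40 N, if the wrist force passes 120 N, or if a joint passes its speed limit or range.

## Working session

There is one attempt and no reset: what is moved stays moved. The work goes in short steps, Python scripts to look and compute and a tool call to move; the robot and the scene stay as the last step left them, time stands still between calls to the robot, and variables do not carry over. Pictures are saved under pics/ and viewed, about 8 in all and at most 12, crops included, and the job is handed in when it is done.

Besides the shell and the picture viewer there is one more tool, called after "Request:" as name(argument=value, ...), one argument or row to a line, values as JSON. arm_command: Moves the arm, as the interface text tells. Shift numbers are shares of 0.08 m and turn numbers shares of 60 degrees, none past 1 either way. Its arguments: {"type":"object","properties":{"translation":{"type":"array"},"rotation":{"type":"array"},"grip":{"type":"array"}},"required":["translation","rotation","grip"]}

```bash
mkdir -p pics; cat > h.py <<'E'
import numpy as np, cv2
from rig import bot, eyes, models
def ray(c,px):
    R=cv2.Rodrigues(np.array(c["rvec"],float))[0]; t=np.array(c["tvec"],float).ravel()
    d=R.T@np.linalg.solve(np.array(c["mtx"]),[px[0],px[1],1.]); return -R.T@t,d
def at_z(c,px,z):
    o,d=ray(c,px); return o+d*(z-o[2])/d[2]
def tri(cs,ps):
    A=0;b=0
    for c,p in zip(cs,ps):
        o,d=ray(c,p); d=d/np.linalg.norm(d); M=np.eye(3)-np.outer(d,d); A=A+M; b=b+M@o
    return np.linalg.solve(A,b)
E
python3 - <<'E'
from h import *
np.set_printoptions(precision=4,suppress=True)
S={n:eyes.capture(n) for n in("scene","top")}
for n in S: cv2.imwrite(f"pics/{n}0.png",S[n]["image"])
zs=dict(vial=.062,pan_center=.062,key_top=None,balance=0,spare_vial_a=0,cal_weight=0,marker=0,tub=0,reagent=0)
for k,z in zs.items():
    for n in S:
        for r in models.spot_point(n,k)[:3]:
            p=np.array(r["point"])*[512,384]
            print(k,n,round(r["conf"],2),p,at_z(S[n],p,.05 if z is None else z))
s=bot.read_state();print(s["time_s"],s["position"],np.array(s["tcp_rot"]),s["force"])
E
```

```text
vial scene 0.64 [248.576  199.4112] [0.604  0.0052 0.062 ]
vial top 0.49 [253.4912 179.904 ] [0.5966 0.0136 0.062 ]
pan_center scene 0.93 [244.6848 203.7888] [0.6216 0.0129 0.062 ]
key_top scene 0.56 [257.4848 171.6096] [ 0.5094 -0.0872  0.05  ]
key_top top 0.59 [278.016  201.4848] [ 0.525  -0.0693  0.05  ]
balance scene 0.62 [256.1024 209.7024] [ 0.5744 -0.0014  0.    ]
balance scene 0.25 [270.8992 250.9056] [0.6269 0.1374 0.    ]
balance top 0.7 [260.9152 190.5024] [ 0.5697 -0.0114  0.    ]
balance top 0.68 [256.3072 176.9856] [0.618 0.005 0.   ]
balance top 0.46 [279.7056 202.2912] [ 0.5282 -0.0773  0.    ]
spare_vial_a scene 0.79 [286.1056 235.5072] [0.5641 0.1203 0.    ]
spare_vial_a top 0.49 [221.0816 196.3008] [0.5487 0.1285 0.    ]
spare_vial_a top 0.43 [218.4192 177.1008] [0.6173 0.1392 0.    ]
cal_weight scene 0.65 [210.688 203.712] [ 0.6672 -0.095  -0.    ]
cal_weight top 0.6 [286.208  163.5072] [ 0.667 -0.101  0.   ]
marker scene 0.48 [273.2032 249.408 ] [0.6193 0.137  0.    ]
marker scene 0.41 [235.4176 181.5168] [ 0.5572 -0.1358  0.    ]
marker top 0.68 [217.6    176.2176] [0.6204 0.1421 0.    ]
marker top 0.49 [300.0832 197.1072] [ 0.5467 -0.1488  0.    ]
tub scene 0.76 [397.9776 293.4144] [0.4624 0.399  0.    ]
tub top 0.79 [142.08   221.2992] [0.4601 0.4023 0.    ]
tub top 0.32 [366.7968 181.9008] [ 0.6014 -0.3843  0.    ]
reagent scene 0.63 [184.32   146.8032] [ 0.6035 -0.3879  0.    ]
reagent top 0.82 [366.08   185.7024] [ 0.5879 -0.3813  0.    ]
reagent top 0.69 [279.1936 199.9104] [ 0.5366 -0.0756  0.    ]
1.0 [0.1923 0.5947 0.2446] [[ 0.9515  0.      0.3077]
 [-0.3077 -0.      0.9515]
 [ 0.     -1.     -0.    ]] [-0.0541  0.301  -0.3099]
```

```bash
python3 - <<'E'
import cv2,numpy as np
a=cv2.imread("pics/scene0.png")[140:270,190:320];b=cv2.imread("pics/top0.png")[140:230,200:330]
f=lambda i:cv2.resize(i,None,fx=3.07,fy=3.07,interpolation=cv2.INTER_CUBIC)
a,b=f(a),f(b);b=cv2.copyMakeBorder(b,0,a.shape[0]-b.shape[0],0,0,0)
cv2.imwrite("pics/crop0.png",np.hstack([a,b]))
E
```

```text
(no output)
```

View pics/crop0.png

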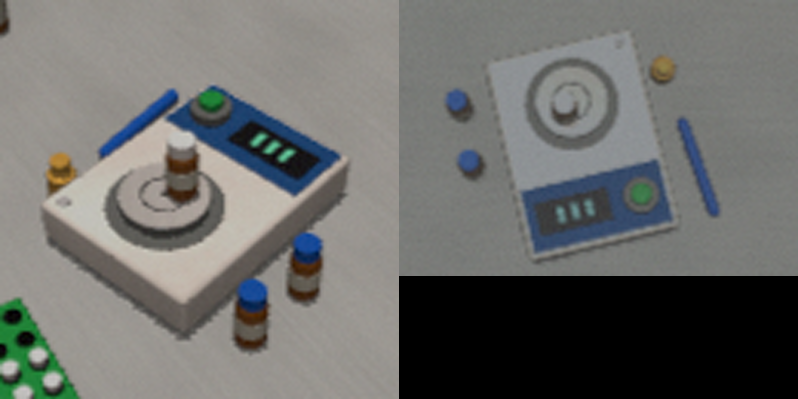

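Request:
arm_command(
  translation=[
    [0.95,0,-0.79],
    [0.95,0,-0.79],
  ],
  rotation=[
    [0,0,0],
    [0,0,0],
  ],
  grip=[-0.5,0.0],
)

```text
time_s: 1.2
position: [0.2451, 0.5109, 0.2444]
tcp_rot: [[0.953, 0.001, 0.305], [-0.305, 0.0, 0.953], [0.001, -1.0, 0.001]]
force: [0.4, -0.1, -0.3]
opening: 0.896
```

Request:
arm_command(
  translation=[
    [0.95,0,-0.79],
    [0.95,0,-0.79],
  ],
  rotation=[
    [0,0,0],
    [0,0,0],
  ],
  grip=[0.5,0.67],
)

```text
time_s: 1.4
position: [0.2987, 0.4262, 0.2447]
tcp_rot: [[0.952, 0.001, 0.307], [-0.307, 0.0, 0.952], [0.001, -1.0, 0.0]]
force: [0.6, 0.7, 0.6]
opening: 0.723
```

Request:
arm_command(
  translation=[
    [0.95,0,-0.79],
    [0.95,0,-0.79],
  ],
  rotation=[
    [0,0,0],
    [0,0,0],
  ],
  grip=[0.67,0.67],
)

```text
time_s: 1.6
position: [0.3518, 0.3425, 0.2448]
tcp_rot: [[0.952, 0.001, 0.307], [-0.307, 0.0, 0.952], [0.001, -1.0, 0.001]]
force: [0.8, -0.1, -0.4]
opening: 0.537
```

Request:
arm_command(
  translation=[
    [0.95,0,-0.79],
    [0.95,0,-0.79],
  ],
  rotation=[
    [0,0,0],
    [0,0,0],
  ],
  grip=[0.67,0.67],
)

```text
time_s: 1.8
position: [0.4047, 0.2588, 0.2449]
tcp_rot: [[0.951, 0.001, 0.308], [-0.308, 0.0, 0.951], [0.001, -1.0, 0.001]]
force: [0.6, 0.8, -0.2]
opening: 0.354
```

Request:
arm_command(
  translation=[
    [0.95,0,-0.79],
    [0.95,0,-0.79],
  ],
  rotation=[
    [0,0,0],
    [0,0,0],
  ],
  grip=[0.67,0.67],
)

```text
time_s: 2.0
position: [0.4576, 0.1752, 0.2449]
tcp_rot: [[0.951, 0.001, 0.308], [-0.308, 0.0, 0.951], [0.001, -1.0, 0.001]]
force: [0.3, -0.2, -0.7]
opening: 0.204
```

Request:
arm_command(
  translation=[
    [0.95,0,-0.79],
    [0.95,0,-0.79],
  ],
  rotation=[
    [0,0,0],
    [0,0,0],
  ],
  grip=[0.67,0.67],
)

```text
time_s: 2.2
position: [0.5105, 0.0916, 0.2449]
tcp_rot: [[0.951, 0.001, 0.308], [-0.308, 0.0, 0.951], [0.001, -1.0, 0.0]]
force: [1.9, 0.8, -0.1]
opening: 0.168
```

Request:
arm_command(
  translation=[
    [0.5,0,-0.79],
    [0.5,0,-0.79],
    [0.5,0,-0.79],
  ],
  rotation=[
    [0,0,0],
    [0,0,0],
    [0,0,0],
  ],
  grip=[0.67,0.67,0.67],
)

```text
time_s: 2.5
position: [0.5297, 0.0176, 0.2446]
tcp_rot: [[0.95, 0.002, 0.312], [-0.312, -0.001, 0.95], [0.002, -1.0, -0.0]]
force: [-0.1, 0.7, 0.2]
opening: 0.167
```

```bash
cat >> h.py <<'E'
def wrist():
    s=bot.read_state(); c=eyes.capture("wrist"); H=np.array(c["hand_eye"])
    T=np.eye(4); T[:3,:3]=s["tcp_rot"]; T[:3,3]=s["position"]; W=T@H; c["W"]=W
    Ri=W[:3,:3].T; c["rvec"]=cv2.Rodrigues(Ri)[0]; c["tvec"]=-Ri@W[:3,3]; return s,c
def proj(c,P): return cv2.projectPoints(np.atleast_2d(np.array(P,float)),c["rvec"],np.array(c["tvec"],float),np.array(c["mtx"]),None)[0][:,0]
E
python3 - <<'E'
from h import *
np.set_printoptions(precision=4,suppress=True)
s,c=wrist(); cv2.imwrite("pics/w1.png",c["image"]); print(c["hand_eye"],s["time_s"])
for k,z in dict(vial=.062,pan_center=.062,key_top=.053).items():
    for r in models.spot_point("wrist",k)[:2]:
        p=np.array(r["point"])*[512,384]; print(k,round(r["conf"],2),p,at_z(c,p,z))
    for r in models.recognise("wrist",k)[:2]: print(k,"box",round(r["conf"],2),np.array(r["extent"])*[512,384,512,384])
E
```

```text
[[ 0.0007  0.9531  0.3025 -0.0823]
 [-0.0004 -0.3025  0.9531 -0.1407]
 [ 1.     -0.0008  0.0002  0.001 ]
 [ 0.      0.      0.      1.    ]] 2.5
vial box 0.7 [259.6864 239.1168 269.7216 283.8144]
pan_center 0.59 [270.2848 259.008 ] [0.6232 0.0059 0.062 ]
pan_center box 0.68 [242.2784 222.4896 308.5824 284.5056]
key_top 0.75 [162.2016 193.3824] [ 0.5209 -0.0784  0.053 ]
key_top box 0.61 [151.0912 183.7824 180.5824 208.8192]
```

View pics/w1.png

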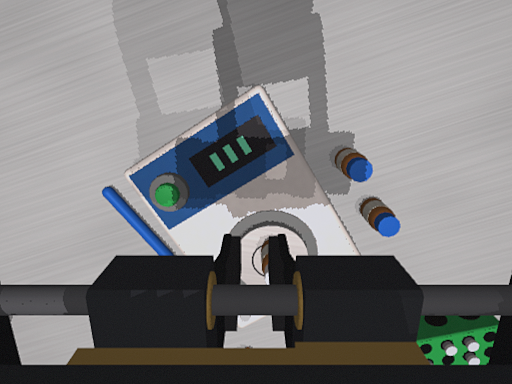

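Request:
arm_command(
  translation=[
    [0.9,0,0.1],
    [0.9,0,0.1],
    [0.9,0,0.1],
  ],
  rotation=[
    [0,0,0],
    [0,0,0],
    [0,0,0],
  ],
  grip=[0.67,0.67,0.67],
)

```text
time_s: 3.15
position: [0.6022, 0.0067, 0.2447]
tcp_rot: [[0.952, 0.004, 0.307], [-0.307, -0.001, 0.952], [0.004, -1.0, 0.0]]
force: [-0.6, -0.5, -0.4]
opening: 0.159
```

```bash
python3 - <<'E'
from h import *
np.set_printoptions(precision=4,suppress=True)
s,c=wrist(); cv2.imwrite("pics/w2.png",c["image"]); np.savez("w2.npz",W=c["W"],mtx=c["mtx"],rvec=c["rvec"],tvec=c["tvec"]);print(s["position"],s["time_s"])
for k,z in dict(vial=.062,pan_center=.062,key_top=.053).items():
    for r in models.spot_point("wrist",k)[:2]:
        p=np.array(r["point"])*[512,384]; print(k,round(r["conf"],2),p,at_z(c,p,z))
    for r in models.recognise("wrist",k)[:2]: print(k,"box",round(r["conf"],2),np.array(r["extent"])*[512,384,512,384])
p=proj(c,[.622,.006,.062])[0]; print(p)
x,y=int(p[0]),int(p[1]); x0,y0=max(x-65,0),max(y-60,0)
cv2.imwrite("pics/w2c.png",cv2.resize(c["image"][y0:y0+100,x0:x0+130],None,fx=6,fy=6,interpolation=cv2.INTER_CUBIC)); print(x0,y0)
E
```

```text
[0.6022 0.0067 0.2447] 3.15
vial 0.95 [260.7104 181.5936] [0.6112 0.0117 0.062 ]
vial box 0.89 [246.016  168.6912 278.784  216.384 ]
pan_center 0.7 [260.608  193.9968] [0.6235 0.0078 0.062 ]
pan_center 0.18 [236.8    147.4944] [0.5717 0.0001 0.062 ]
pan_center box 0.9 [220.9792 157.0944 298.7008 232.0896]
key_top 0.8 [143.2064 124.9152] [ 0.5244 -0.0799  0.053 ]
key_top box 0.95 [134.5024 108.5952 164.096  136.3968]
[258.491  193.1449]
193 133
```

View pics/w2c.png

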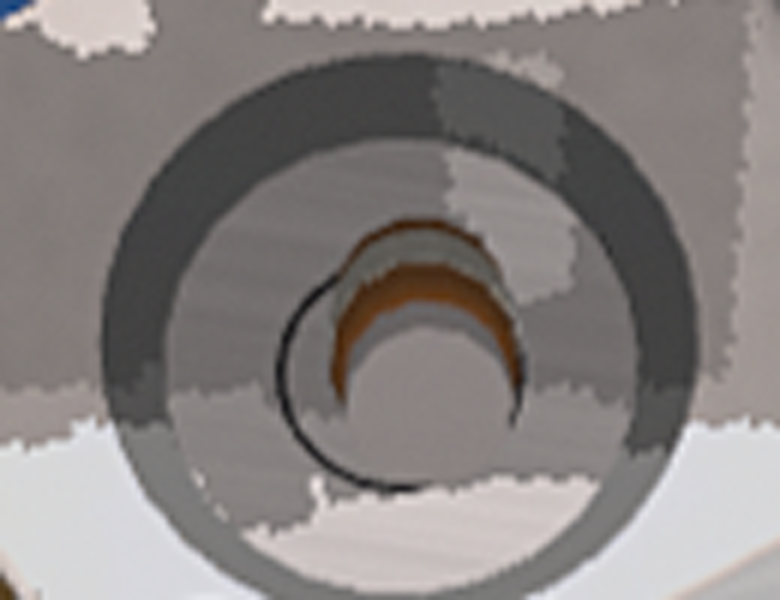

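```bash
python3 - <<'E'
from h import *
np.set_printoptions(precision=4,suppress=True)
c=dict(np.load("w2.npz"))
pc=at_z(c,(259.7,194.2),.062); v=at_z(c,(265,201.7),.123); k=at_z(c,(149.3,122.5),.053)
print(pc,v,k,v-pc)
for vv in [v,np.array([.611,.0117,0])]:
  t=np.linspace(0,6.28,60)
  r=lambda R,z:proj(c,np.c_[vv[0]+R*np.cos(t),vv[1]+R*np.sin(t),0*t+z])
  for R,z in((.014,.067),(.014,.104),(.012,.123)):
    q=(r(R,z)-[193,133])*6; print(q.min(0),q.max(0))
W=c["W"]; o=W[:3,3]; print("cam",o)
E
```

```text
[0.6234 0.0068 0.062 ] [0.6121 0.0139 0.123 ] [ 0.5241 -0.0734  0.053 ] [-0.0114  0.0071  0.061 ]
[335.4506 216.9169] [507.1519 382.1925]
[331.8603 277.0316] [524.0551 460.0258]
[344.2889 328.1598] [519.773  494.1208]
[320.3092 214.8781] [492.0696 380.2578]
[314.9093 274.7675] [507.1781 457.8908]
[326.2367 325.7707] [501.7927 491.8564]
cam [0.5236 0.033  0.3851]
```

Request:
arm_command(
  translation=[
    [-0.5,0,0],
    [-0.5,0,0],
    [-0.5,0,0],
  ],
  rotation=[
    [0,0.237,0],
    [0,0.237,0],
    [0,0.237,0],
  ],
  grip=[0.67,0.67,0.67],
)

```text
time_s: 3.8
position: [0.5597, 0.0194, 0.2448]
tcp_rot: [[0.847, -0.0, 0.531], [-0.531, 0.0, 0.847], [-0.0, -1.0, -0.0]]
force: [0.8, -0.5, -1.0]
opening: 0.163
```

Request:
arm_command(
  translation=[
    [0,0,0],
    [0,0,0],
    [0,0,0],
  ],
  rotation=[
    [0,0,-0.133],
    [0,0,-0.133],
    [0,0,-0.133],
  ],
  grip=[0.67,0.67,0.67],
)

```text
time_s: 4.1
position: [0.5612, 0.0191, 0.245]
tcp_rot: [[0.84, 0.117, 0.53], [-0.525, -0.073, 0.848], [0.138, -0.99, 0.0]]
force: [0.8, -0.1, 0.2]
opening: 0.165
```

```bash
cat >> h.py <<'E'
def to_tip(tip):
    s=bot.read_state(); R=np.array(s["tcp_rot"]); p=np.array(s["position"])
    cur=p+R[:,1]*bot.tip_extent
    return s,cur,R.T@(np.array(tip)-cur)/.08
E
python3 - <<'E'
from h import *
np.set_printoptions(precision=4,suppress=True)
v=np.array([.612,.0139]);u=np.array([.0114,-.0071]);u/=np.linalg.norm(u)
s,cur,d=to_tip([*(v-.036*u),.068]); print(s["time_s"],cur,np.array(s["tcp_rot"]),s["opening"],s["joint_positions"]); print(u,d)
E
```

```text
4.1 [0.5638 0.0174 0.2232] [[ 0.8396  0.1168  0.5304]
 [-0.5254 -0.073   0.8477]
 [ 0.1377 -0.9905  0.0001]] 0.1647471503414572 [ -7.7937  23.0588  95.889   -4.0104  53.8913 -63.5971]
[ 0.8488 -0.5287] [-0.1836  1.9336  0.281 ]
```

Request:
arm_command(
  translation=[
    [-0.18,0.5,0.28],
    [-0.18,0.95,0.28],
    [-0.18,0.95,0.28],
  ],
  rotation=[
    [0,0,0],
    [0,0,0],
    [0,0,0],
  ],
  grip=[0.67,0.67,0.67],
)

```text
time_s: 4.4
position: [0.5683, 0.0396, 0.1631]
tcp_rot: [[0.84, 0.108, 0.532], [-0.527, -0.073, 0.847], [0.13, -0.991, -0.004]]
force: [-0.9, -0.0, -0.4]
opening: 0.16
```

Request:
arm_command(
  translation=[
    [0,0.35,0],
    [0,0.6,0],
    [0,0.85,0],
    [0,0.85,0],
  ],
  rotation=[
    [0,0,0],
    [0,0,0],
    [0,0,0],
    [0,0,0],
  ],
  grip=[0.67,0.67,0.67,0.67],
)

```text
time_s: 4.8
position: [0.5782, 0.0339, 0.0991]
tcp_rot: [[0.838, 0.115, 0.533], [-0.528, -0.074, 0.846], [0.136, -0.991, -0.001]]
force: [-0.3, -0.3, 0.5]
opening: 0.165
```

```bash
python3 - <<'E'
from h import *
np.set_printoptions(precision=4,suppress=True)
v=np.array([.612,.0139]);u=np.array([.0114,-.0071]);u/=np.linalg.norm(u)
s,cur,d=to_tip([*(v-.036*u),.068]); print(s["time_s"],cur,s["opening"],s["force"]); print(u,d)
S=eyes.capture("scene");t=eyes.capture("top")
a=S["image"][145:225,200:290];b=t["image"][140:220,205:295]
cv2.imwrite("pics/c3.png",np.hstack([cv2.resize(i,(400,356),interpolation=cv2.INTER_CUBIC) for i in(a,b)]))
E
```

```text
4.8 [0.5808 0.0322 0.0773] 0.16527002043927613 [-0.3161 -0.2591  0.4812]
[ 0.8488 -0.5287] [-0.0135  0.1155  0.012 ]
```

View pics/c3.png

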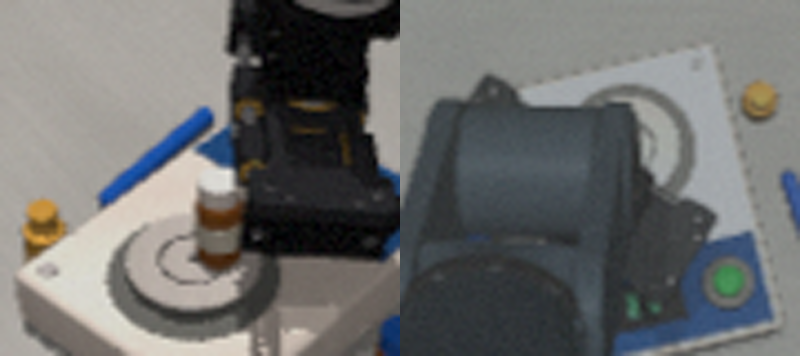

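Request:
arm_command(
  translation=[
    [0,0.06,0.012],
    [0,0.115,0.012],
    [0,0.115,0.012],
  ],
  rotation=[
    [0,0,0],
    [0,0,0],
    [0,0,0],
  ],
  grip=[0.67,0.67,0.67],
)

```text
time_s: 5.2
position: [0.5794, 0.0349, 0.0911]
tcp_rot: [[0.839, 0.118, 0.532], [-0.527, -0.074, 0.847], [0.139, -0.99, 0.0]]
force: [1.0, -0.6, -0.0]
opening: 0.163
```

Request:
arm_command(
  translation=[
    [0.05,0.007,0],
    [0.1,0.014,0],
    [0.136,0.019,0],
    [0.136,0.019,0],
  ],
  rotation=[
    [0,0,0],
    [0,0,0],
    [0,0,0],
    [0,0,0],
  ],
  grip=[0.67,0.67,0.67,0.67],
)

```text
time_s: 5.6
position: [0.5894, 0.0287, 0.091]
tcp_rot: [[0.838, 0.118, 0.532], [-0.527, -0.074, 0.847], [0.14, -0.99, 0.0]]
force: [-0.0, 0.3, -0.4]
opening: 0.168
```

```bash
python3 - <<'E'
from h import *
np.set_printoptions(precision=4,suppress=True)
pc=np.array([.6234,.0068]);u=np.array([.8488,-.5287])
s,cur,d=to_tip([*(pc-.0214*u),.068]); print(s["time_s"],cur,s["opening"],s["force"]); print(d)
s,c=wrist();S=eyes.capture("scene"); cv2.imwrite("pics/w4.png",np.hstack([cv2.resize(c["image"][150:300,180:340],(400,375)),cv2.resize(S["image"][145:225,205:290],(400,375))]))
E
```

```text
5.6 [0.592  0.0271 0.0692] 0.16792083797352375 [-0.0221  0.308  -0.3948]
[ 0.1955  0.0429 -0.0068]
```

View pics/w4.png

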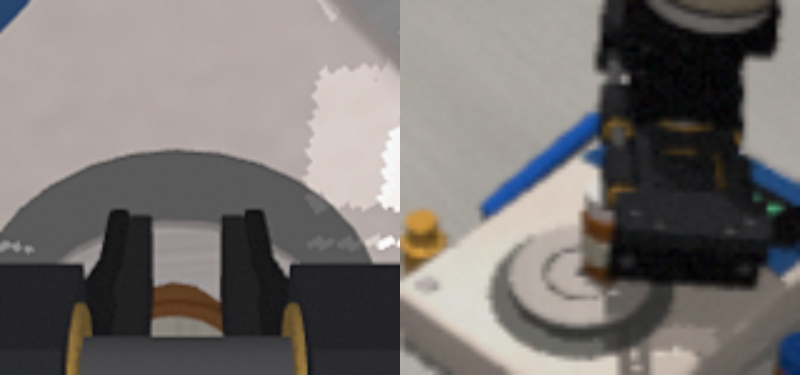

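Request:
arm_command(
  translation=[
    [0.025,0.01,0],
    [0.05,0.017,0],
    [0.075,0.022,0],
    [0.1,0.026,0],
    [0.125,0.029,0],
  ],
  rotation=[
    [0,0,0],
    [0,0,0],
    [0,0,0],
    [0,0,0],
    [0,0,0],
  ],
  grip=[0.67,0.67,0.67,0.67,0.67],
)

```text
time_s: 6.2
position: [0.5975, 0.0235, 0.0899]
tcp_rot: [[0.838, 0.118, 0.532], [-0.527, -0.074, 0.847], [0.139, -0.99, -0.0]]
force: [-0.8, 0.8, 0.0]
opening: 0.161
```

```bash
python3 - <<'E'
from h import *
np.set_printoptions(precision=4,suppress=True)
pc=np.array([.6234,.0068]);u=np.array([.8488,-.5287])
s,cur,d=to_tip([*(pc-.0214*u),.068]); print(s["time_s"],cur,s["opening"],s["force"]); print(d)
s,c=wrist();S=eyes.capture("scene"); cv2.imwrite("pics/w5.png",np.hstack([cv2.resize(c["image"][150:300,180:340],(400,375)),cv2.resize(S["image"][145:225,205:290],(400,375))]))
E
```

```text
6.2 [0.6    0.0219 0.0681] 0.161178135501014 [-0.7761  0.78    0.037 ]
[ 0.079   0.0127 -0.0054]
```

View pics/w5.png

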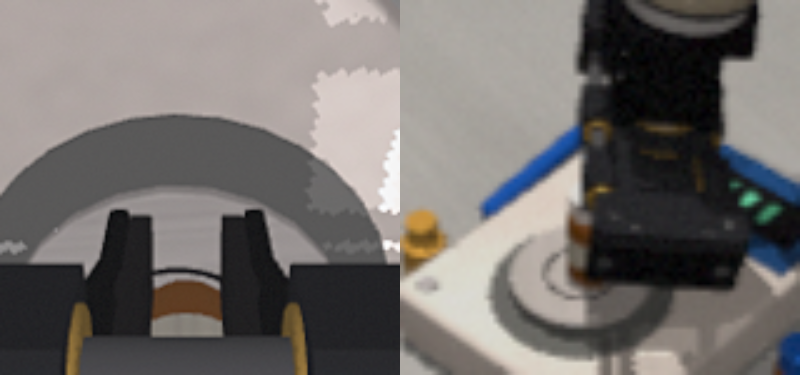

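```bash
python3 - <<'E'
from h import *
np.set_printoptions(precision=4,suppress=True)
s,c=wrist(); u=np.array([.8488,-.5287]); pc=np.array([.6234,.0068])
im=c["image"]; print(s["time_s"],im[245:280,255].tolist())
for name,r,z,R in(("pan",150+185*.4,.062,.04),("ring",150+268*.4,.062,.02),("body",150+282*.4,.067,.014),("foot",150+282*.4,.062,.011)):
    p=at_z(c,(254.8,r),z)[:2]; print(name,p, p+R*u, (p+R*u-pc)@u)
E
```

```text
6.3 [[144, 145, 151], [143, 144, 150], [145, 146, 152], [145, 146, 151], [147, 147, 153], [146, 147, 153], [148, 147, 154], [149, 150, 156], [149, 150, 156], [149, 149, 156], [153, 153, 160], [118, 119, 124], [19, 15, 17], [49, 49, 51], [120, 120, 124], [153, 153, 158], [139, 139, 146], [91, 99, 113], [23, 52, 84], [34, 60, 92], [36, 61, 92], [35, 61, 94], [35, 62, 94], [32, 60, 92], [36, 60, 94], [36, 60, 93], [35, 60, 96], [33, 58, 94], [33, 60, 94], [26, 53, 90], [74, 87, 108], [116, 124, 132], [125, 132, 137], [121, 128, 134], [121, 128, 134]]
pan [0.5905 0.0298] [0.6245 0.0086] -3.9497994929412326e-05
ring [0.6088 0.0183] [0.6258 0.0077] 0.0014928786804006993
body [0.6088 0.0183] [0.6207 0.0109] -0.004416131506568097
foot [0.612  0.0163] [0.6214 0.0105] -0.0036537505750623544
```

Request:
arm_command(
  translation=[
    [0.02,0.003,0],
    [0.04,0.006,0],
    [0.056,0.008,0],
    [0.056,0.008,0],
    [0.056,0.008,0],
  ],
  rotation=[
    [0,0,0],
    [0,0,0],
    [0,0,0],
    [0,0,0],
    [0,0,0],
  ],
  grip=[0.67,0.67,0.67,0.67,0.67],
)

```text
time_s: 6.85
position: [0.6013, 0.0212, 0.0899]
tcp_rot: [[0.838, 0.118, 0.532], [-0.527, -0.074, 0.847], [0.139, -0.99, 0.0]]
force: [-1.0, -0.3, -0.7]
opening: 0.165
```

Request:
arm_command(
  translation=[
    [-0.03,-0.004,0],
    [-0.08,-0.011,0],
    [-0.2,-0.028,0],
    [-0.32,-0.045,0],
    [-0.32,-0.045,0],
  ],
  rotation=[
    [0,0,0],
    [0,0,0],
    [0,0,0],
    [0,0,0],
    [0,0,0],
  ],
  grip=[0.67,0.67,0.67,0.67,0.67],
)

```text
time_s: 7.35
position: [0.5768, 0.0361, 0.0896]
tcp_rot: [[0.84, 0.114, 0.531], [-0.526, -0.073, 0.847], [0.136, -0.991, -0.001]]
force: [-0.2, 0.5, 0.4]
opening: 0.164
```

Request:
arm_command(
  translation=[
    [0,-0.5,0],
    [0,-1,0],
    [0,-1,0],
  ],
  rotation=[
    [0,0,0],
    [0,0,0],
    [0,0,0],
  ],
  grip=[0.67,0.67,0.67],
)

```text
time_s: 7.65
position: [0.5727, 0.0412, 0.1741]
tcp_rot: [[0.838, 0.128, 0.531], [-0.526, -0.075, 0.847], [0.148, -0.989, 0.005]]
force: [1.3, -0.2, 0.7]
opening: 0.164
```

Request:
arm_command(
  translation=[
    [0.4,-0.6,0],
    [0.8,-0.85,0],
    [0.8,-0.85,0],
  ],
  rotation=[
    [0,0,0.133],
    [0,0,0.133],
    [0,0,0.133],
  ],
  grip=[0.67,0.67,0.67],
)

```text
time_s: 7.95
position: [0.6225, 0.0091, 0.2505]
tcp_rot: [[0.846, 0.015, 0.534], [-0.534, -0.003, 0.846], [0.014, -1.0, 0.005]]
force: [1.0, 0.7, -0.7]
opening: 0.168
```

```bash
python3 - <<'E'
from h import *
np.set_printoptions(precision=4,suppress=True)
s,c=wrist(); np.savez("w6.npz",W=c["W"],mtx=c["mtx"],rvec=c["rvec"],tvec=c["tvec"]);print(s["position"],s["time_s"])
for k,z in dict(vial=.062,pan_center=.062,key_top=.053).items():
    for r in models.spot_point("wrist",k)[:1]:
        p=np.array(r["point"])*[512,384]; print(k,round(r["conf"],2),p,at_z(c,p,z))
p=proj(c,[.6234,.0068,.062])[0]; print(p)
x,y=int(p[0]),int(p[1]); x0,y0=max(x-65,0),max(y-50,0)
cv2.imwrite("pics/w6c.png",cv2.resize(c["image"][y0:y0+100,x0:x0+130],None,fx=6,fy=6,interpolation=cv2.INTER_CUBIC)); print(x0,y0)
E
```

```text
[0.6225 0.0091 0.2505] 7.95
vial 0.62 [250.624  173.6064] [0.6234 0.0069 0.062 ]
pan_center 0.58 [251.4944 175.104 ] [0.6252 0.0068 0.062 ]
key_top 0.95 [119.1936 128.6016] [ 0.5175 -0.0791  0.053 ]
[250.4815 173.6412]
185 123
```

View pics/w6c.png

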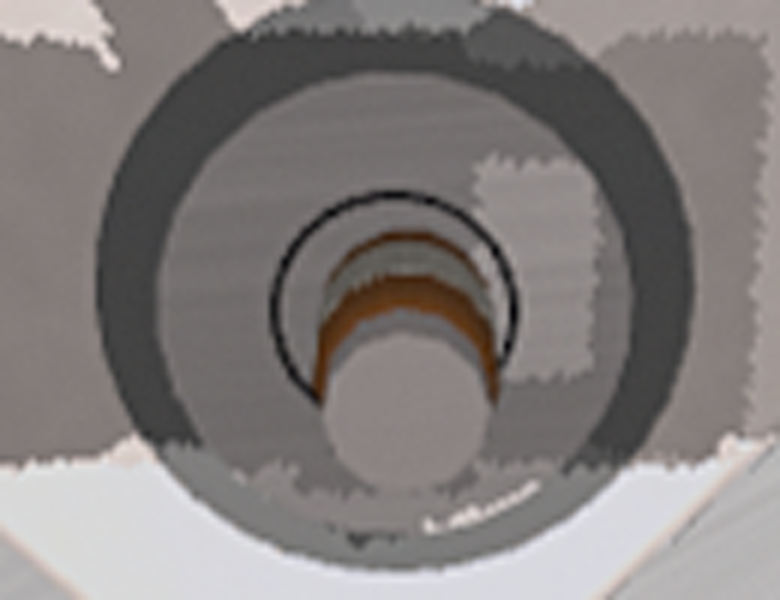

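```bash
python3 - <<'E'
from h import *
np.set_printoptions(precision=4,suppress=True)
c=dict(np.load("w6.npz")); t=np.linspace(0,6.28,90); f=lambda x,y:(185+x/6,123+y/6)
def ex(v,R,z):
    q=(proj(c,np.c_[v[0]+R*np.cos(t),v[1]+R*np.sin(t),0*t+z])-[185,123])*6; return q[:,0].min(),q[:,0].max(),q[:,1].min(),q[:,1].max()
from scipy.optimize import least_squares as L
pan=L(lambda v:[a-b for a,b in zip(ex(v,.04,.062)[:3]+ex(v,.02,.062)[:3],(157,633,72,271,518,192))],[.623,.007])
vi=L(lambda v:[a-b for a,b in zip(ex(v,.012,.123),(321,496,333,492))],[.623,.007])
vb=L(lambda v:[a-b for a,b in zip(ex(v,.014,.067)[2:3]+ex(v,.014,.104)[:2],(230,314,499))],[.623,.007])
print(pan.x,pan.fun,vi.x,vi.fun,vb.x,vb.fun,vi.x-pan.x,vb.x-pan.x)
s=bot.read_state();print(s["position"],np.array(s["tcp_rot"]),s["joint_positions"])
E
```

```text
[0.6246 0.0064] [-1.6084  0.9655 -1.2019  4.2927 -3.6554  1.1972] [0.6244 0.0091] [ 0.8603 -0.8598 -2.9092  3.0456] [0.6248 0.0085] [ 0.08   -2.405   2.4078] [-0.0003  0.0027] [0.0002 0.0021]
[0.6135 0.0128 0.2436] [[ 0.8467 -0.0043  0.532 ]
 [-0.532   0.0008  0.8467]
 [-0.0041 -1.     -0.0017]] [ -9.2321  29.492   83.6693   0.0033  67.0899 -67.0914]
```

```bash
python3 - <<'E'
from h import *
np.set_printoptions(precision=4,suppress=True)
s,c=wrist(); im=c["image"]; print(s["time_s"],s["position"])
def green(c):
    h=cv2.cvtColor(c["image"],cv2.COLOR_BGR2HSV); m=cv2.inRange(h,(50,120,50),(80,255,255))
    n,l,st,ce=cv2.connectedComponentsWithStats(m)
    for i in np.argsort(-st[1:,4])[:4]+1: print(st[i],ce[i],at_z(c,ce[i],.053))
green(c)
S=eyes.capture("scene"); print("scene"); green(S)
S=eyes.capture("top"); print("top"); green(S)
for k in("vial","pan_center"):
    models_=models.spot_point("wrist",k)[:1]
    for r in models_: p=np.array(r["point"])*[512,384]; print(k,r["conf"],at_z(c,p,.062))
p=proj(c,[.6245,.0064,.062])[0]; x0,y0=int(p[0])-65,int(p[1])-50; print(x0,y0)
cv2.imwrite("pics/w7c.png",cv2.resize(im[y0:y0+100,x0:x0+130],None,fx=6,fy=6,interpolation=cv2.INTER_CUBIC)); np.savez("w7.npz",W=c["W"],mtx=c["mtx"],rvec=c["rvec"],tvec=c["tvec"])
E
```

```text
8.15 [0.6135 0.0128 0.2436]
[ 358  193  154   92 5641] [456.7995 243.9454] [0.7953 0.1573 0.053 ]
[114 130  27  25 508] [127.002  142.2087] [ 0.52   -0.0747  0.053 ]
[185  62  17  19 102] [192.3235  70.5784] [0.5002 0.0178 0.053 ]
[432 315  23   8  98] [440.4592 317.3469] [0.8731 0.1057 0.053 ]
scene
[ 159  238   78  101 3085] [199.1666 289.883 ] [0.8378 0.1635 0.053 ]
[255 170   8   6  41] [258.439  172.3659] [ 0.5112 -0.0798  0.053 ]
[276 186   6   4  12] [278.5    187.5833] [0.5037 0.006  0.053 ]
[272 184   5   3  11] [274. 185.] [ 0.5074 -0.0097  0.053 ]
top
[191 101  60  27 533] [217.3809 113.3977] [0.8337 0.1413 0.053 ]
[276 200   6   6  24] [278.5 202.5] [ 0.5212 -0.0708  0.053 ]
[194 125   1   1   1] [194. 125.] [0.7915 0.2219 0.053 ]
pan_center 0.89 [0.6226 0.0067 0.062 ]
188 139
```

View pics/w7c.png

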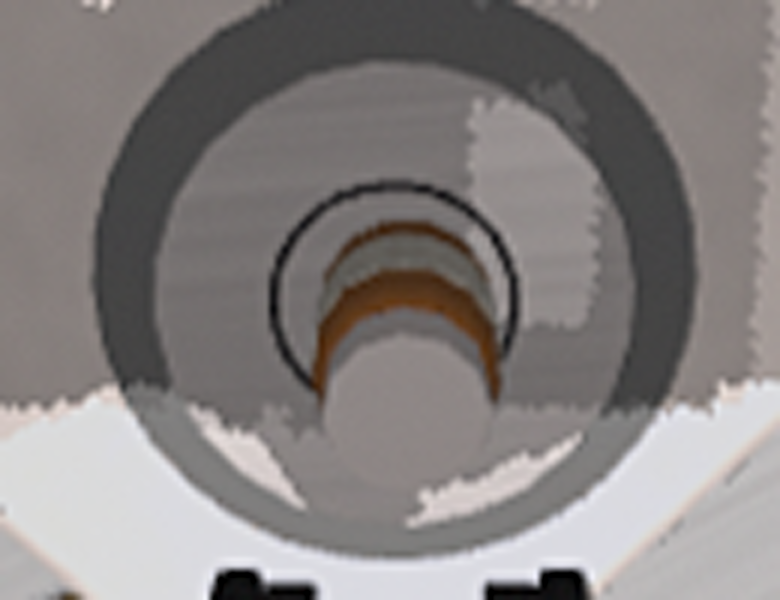

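```bash
python3 - <<'E'
from h import *
np.set_printoptions(precision=4,suppress=True)
c=dict(np.load("w7.npz")); t=np.linspace(0,6.28,90)
def ex(v,R,z):
    q=(proj(c,np.c_[v[0]+R*np.cos(t),v[1]+R*np.sin(t),0*t+z])-[188,139])*6; return q[:,0].min(),q[:,0].max(),q[:,1].min(),q[:,1].max()
from scipy.optimize import least_squares as L
pan=L(lambda v:[a-b for a,b in zip(ex(v,.04,.062)[:3]+ex(v,.02,.062)[:3],(155,634,61,270,518,181))],[.623,.007])
vi=L(lambda v:[a-b for a,b in zip(ex(v,.012,.123),(322,497,332,490))],[.623,.007])
vb=L(lambda v:[a-b for a,b in zip(ex(v,.014,.067)[2:3]+ex(v,.014,.104)[:2],(220,314,500))],[.623,.007])
print(pan.x,pan.fun,vi.x,vi.fun,vb.x,vb.fun,vi.x-pan.x,vb.x-pan.x)
for dx,dy in((.5208,-.0735),(.524,-.0734)):
    s,cur,d=to_tip([dx,dy,.07]); print(d,s["time_s"],cur)
E
```

```text
[0.6244 0.0065] [-1.9572  1.499  -1.02    3.713  -3.2498  1.0573] [0.624  0.0094] [-0.1316  0.1311 -3.5801  3.7735] [0.6247 0.0086] [ 0.0922 -2.8702  2.8671] [-0.0004  0.0029] [0.0003 0.0021]
[-0.4095  1.9042 -1.5332] 8.4 [0.6142 0.0129 0.2221]
[-0.3763  1.9041 -1.5109] 8.4 [0.6142 0.0129 0.2221]
```

Request:
arm_command(
  translation=[
    [-0.1,0,-0.4],
    [-0.2,0,-0.75],
    [-0.2,0,-0.75],
    [-0.2,0,-0.75],
    [-0.2,0,-0.75],
  ],
  rotation=[
    [0,-0.533,0],
    [0,-0.533,0],
    [0,-0.533,0],
    [0,-0.533,0],
    [0,-0.533,0],
  ],
  grip=[1,1,1,1,1],
)

```text
time_s: 8.9
position: [0.5695, -0.03, 0.2451]
tcp_rot: [[1.0, -0.001, 0.003], [-0.003, 0.0, 1.0], [-0.001, -1.0, 0.0]]
force: [-0.2, 0.3, 0.8]
opening: 0.001
```

```bash
python3 - <<'E'
from h import *
np.set_printoptions(precision=4,suppress=True)
s,cur,d=to_tip([.521,-.0735,.075]); print(d,s["time_s"],cur,np.array(s["tcp_rot"]))
s,c=wrist()
h=cv2.cvtColor(c["image"],cv2.COLOR_BGR2HSV); m=cv2.inRange(h,(50,120,50),(80,255,255))
n,l,st,ce=cv2.connectedComponentsWithStats(m)
for i in np.argsort(-st[1:,4])[:4]+1: print(st[i],ce[i],at_z(c,ce[i],.053))
E
```

```text
[-0.6024  1.8511 -0.5466] 8.9 [ 0.5695 -0.03    0.2231] [[ 1.     -0.0009  0.0031]
 [-0.0031  0.0002  1.    ]
 [-0.0009 -1.      0.0002]]
[ 388  321   88   44 2265] [428.389  343.9139] [0.7814 0.1791 0.053 ]
[198 114  25  25 488] [210.334  125.7746] [ 0.5222 -0.0718  0.053 ]
```

Request:
arm_command(
  translation=[
    [-0.4,0.1,-0.35],
    [-0.6,0.5,-0.535],
    [-0.6,0.9,-0.535],
    [-0.6,0.9,-0.535],
    [-0.6,0.9,-0.535],
  ],
  rotation=[
    [0,0,0],
    [0,0,0],
    [0,0,0],
    [0,0,0],
    [0,0,0],
  ],
  grip=[1,1,1,1,1],
)

```text
time_s: 9.45
position: [0.5222, -0.0725, 0.1734]
tcp_rot: [[1.0, -0.001, 0.004], [-0.004, 0.0, 1.0], [-0.001, -1.0, 0.0]]
force: [-0.0, 0.3, 0.2]
opening: 0.007
```

Request:
arm_command(
  translation=[
    [0,0.5,0],
    [0,0.94,0],
    [0,0.94,0],
    [0,0.94,0],
  ],
  rotation=[
    [0,0,0],
    [0,0,0],
    [0,0,0],
    [0,0,0],
  ],
  grip=[1,1,1,1],
)

```text
time_s: 9.85
position: [0.5232, -0.0727, 0.0993]
tcp_rot: [[1.0, 0.001, 0.002], [-0.002, -0.001, 1.0], [0.001, -1.0, -0.001]]
force: [-0.1, 0.9, -0.1]
opening: 0.007
```

```bash
python3 - <<'E'
from h import *
np.set_printoptions(precision=4,suppress=True)
s,cur,d=to_tip([.5215,-.073,.055]); print(d,s["time_s"],cur,s["force"])
s,c=wrist(); S=eyes.capture("scene")
cv2.imwrite("pics/w8.png",np.hstack([cv2.resize(c["image"][130:330,150:362],(400,377)),cv2.resize(S["image"][140:224,205:294],(400,377))]))
E
```

```text
[-0.0215  0.2788 -0.0035] 9.85 [ 0.5232 -0.0727  0.0773] [-0.0714  0.9427 -0.1236]
```

View pics/w8.png

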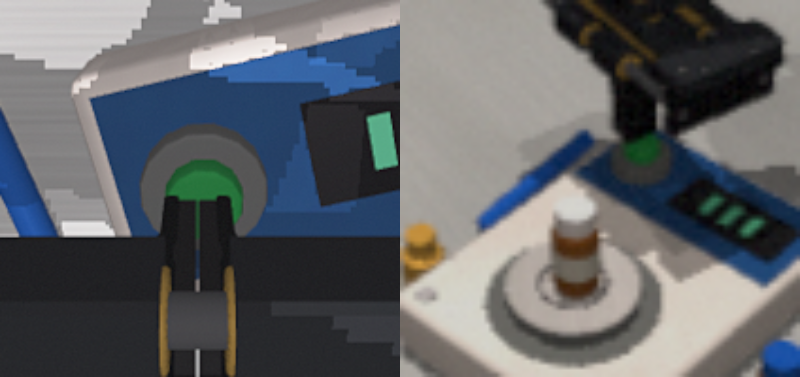

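Request:
arm_command(
  translation=[
    [0,0.12,0.01],
    [0,0.2,0.01],
    [0,0.24,0.01],
    [0,0.24,0.01],
  ],
  rotation=[
    [0,0,0],
    [0,0,0],
    [0,0,0],
    [0,0,0],
  ],
  grip=[1,1,1,1],
)

```text
time_s: 10.35
position: [0.5241, -0.0725, 0.0855]
tcp_rot: [[1.0, 0.007, 0.003], [-0.002, -0.002, 1.0], [0.007, -1.0, -0.002]]
force: [-7.1, 2.4, 44.5]
opening: 0.005
```

Request:
arm_command(
  translation=[
    [0,0.025,0],
    [0,0.05,0],
    [0,0.05,0],
  ],
  rotation=[
    [0,0,0],
    [0,0,0],
    [0,0,0],
  ],
  grip=[1,1,1],
)

```text
time_s: 10.65
position: [0.5242, -0.0725, 0.0849]
tcp_rot: [[1.0, 0.008, 0.002], [-0.002, -0.003, 1.0], [0.008, -1.0, -0.003]]
force: [-11.8, 3.5, 71.9]
opening: 0.004
```

Request:
arm_command(
  translation=[
    [0,-0.2,0],
    [0,-0.5,0],
    [0,-0.8,0],
  ],
  rotation=[
    [0,0,0],
    [0,0,0],
    [0,0,0],
  ],
  grip=[1,1,1],
)

```text
time_s: 10.95
position: [0.5218, -0.0719, 0.1403]
tcp_rot: [[1.0, 0.001, 0.003], [-0.003, -0.0, 1.0], [0.001, -1.0, -0.0]]
force: [0.1, 0.5, 0.4]
opening: 0.006
```

```bash
python3 - <<'E'
from h import *
np.set_printoptions(precision=4,suppress=True)
s,c=wrist(); print(s["position"],s["force"],s["time_s"])
h=cv2.cvtColor(c["image"],cv2.COLOR_BGR2HSV); m=cv2.inRange(h,(50,120,50),(80,255,255))
n,l,st,ce=cv2.connectedComponentsWithStats(m)
for i in np.argsort(-st[1:,4])[:3]+1: print(st[i],ce[i],at_z(c,ce[i],.053),at_z(c,ce[i],.066))
S=eyes.capture("scene")
cv2.imwrite("pics/w9.png",np.hstack([cv2.resize(c["image"][50:250,130:342],(400,377)),cv2.resize(S["image"][140:224,205:294],(400,377),interpolation=cv2.INTER_CUBIC)]))
E
```

```text
[ 0.5218 -0.0719  0.1403] [0.0688 0.5185 0.443 ] 10.95
[240 195  33  35 929] [255.8278 212.2626] [ 0.5252 -0.0702  0.053 ] [ 0.5203 -0.0702  0.066 ]
[351 169  13  27 235] [357.4298 181.9957] [0.5029 0.001  0.053 ] [ 0.4992 -0.0031  0.066 ]
[329 175  13  26 227] [335.141  187.1233] [ 0.5065 -0.0144  0.053 ] [ 0.5027 -0.0176  0.066 ]
```

View pics/w9.png

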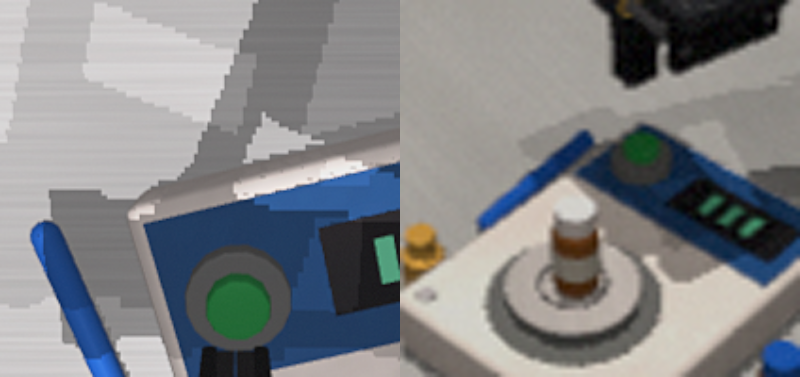

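Request:
arm_command(
  translation=[
    [-0.02,0.2,0.025],
    [-0.02,0.4,0.025],
    [-0.02,0.56,0.025],
    [-0.02,0.56,0.025],
    [-0.02,0.56,0.025],
  ],
  rotation=[
    [0,0,0],
    [0,0,0],
    [0,0,0],
    [0,0,0],
    [0,0,0],
  ],
  grip=[1,1,1,1,1],
)

```text
time_s: 11.55
position: [0.5201, -0.0699, 0.0936]
tcp_rot: [[1.0, -0.001, 0.003], [-0.003, 0.0, 1.0], [-0.001, -1.0, 0.0]]
force: [0.1, 0.3, -0.4]
opening: 0.004
```

Request:
arm_command(
  translation=[
    [0,0.025,0],
    [0,0.025,0],
  ],
  rotation=[
    [0,0,0],
    [0,0,0],
  ],
  grip=[1,1],
)

```text
time_s: 11.75
position: [0.5205, -0.0701, 0.0924]
tcp_rot: [[1.0, 0.0, 0.003], [-0.003, -0.0, 1.0], [0.0, -1.0, -0.0]]
force: [-0.6, -0.2, -0.8]
opening: 0.003
```

Request:
arm_command(
  translation=[
    [0,0.0125,0],
    [0,0.0125,0],
  ],
  rotation=[
    [0,0,0],
    [0,0,0],
  ],
  grip=[1,1],
)

```text
time_s: 11.95
position: [0.5206, -0.0701, 0.0915]
tcp_rot: [[1.0, 0.001, 0.003], [-0.003, -0.0, 1.0], [0.001, -1.0, -0.0]]
force: [0.5, -0.5, 0.8]
opening: 0.009
```

Request:
arm_command(
  translation=[
    [0,0.0125,0],
    [0,0.0125,0],
  ],
  rotation=[
    [0,0,0],
    [0,0,0],
  ],
  grip=[1,1],
)

```text
time_s: 12.15
position: [0.5206, -0.0701, 0.0904]
tcp_rot: [[1.0, 0.001, 0.003], [-0.003, -0.0, 1.0], [0.001, -1.0, -0.0]]
force: [-0.0, 0.3, 1.6]
opening: 0.002
```

Request:
arm_command(
  translation=[
    [0,0.0125,0],
    [0,0.0125,0],
  ],
  rotation=[
    [0,0,0],
    [0,0,0],
  ],
  grip=[1,1],
)

```text
time_s: 12.35
position: [0.5206, -0.07, 0.0892]
tcp_rot: [[1.0, 0.001, 0.003], [-0.003, -0.0, 1.0], [0.001, -1.0, -0.0]]
force: [0.1, 0.3, 1.5]
opening: 0.0
```

Request:
arm_command(
  translation=[
    [0,0.0125,0],
    [0,0.0125,0],
  ],
  rotation=[
    [0,0,0],
    [0,0,0],
  ],
  grip=[1,1],
)

```text
time_s: 12.55
position: [0.5206, -0.0701, 0.0882]
tcp_rot: [[1.0, 0.001, 0.003], [-0.003, -0.0, 1.0], [0.001, -1.0, -0.0]]
force: [1.0, 0.0, 2.2]
opening: 0.005
```

Request:
arm_command(
  translation=[
    [0,0.0125,0],
    [0,0.0125,0],
  ],
  rotation=[
    [0,0,0],
    [0,0,0],
  ],
  grip=[1,1],
)

```text
time_s: 12.75
position: [0.5206, -0.0701, 0.0872]
tcp_rot: [[1.0, 0.001, 0.003], [-0.003, -0.0, 1.0], [0.001, -1.0, -0.0]]
force: [0.5, -0.0, 2.4]
opening: 0.004
```

Request:
arm_command(
  translation=[
    [0,0.0125,0],
    [0,0.0125,0],
  ],
  rotation=[
    [0,0,0],
    [0,0,0],
  ],
  grip=[1,1],
)

```text
time_s: 12.95
position: [0.5206, -0.07, 0.0864]
tcp_rot: [[1.0, 0.001, 0.003], [-0.003, -0.0, 1.0], [0.001, -1.0, -0.0]]
force: [0.6, -1.1, 4.2]
opening: 0.005
```

Request:
arm_command(
  translation=[
    [0,0.0125,0],
    [0,0.0125,0],
  ],
  rotation=[
    [0,0,0],
    [0,0,0],
  ],
  grip=[1,1],
)

```text
time_s: 13.15
position: [0.5206, -0.0701, 0.0863]
tcp_rot: [[1.0, 0.001, 0.003], [-0.003, -0.0, 1.0], [0.001, -1.0, -0.0]]
force: [-1.6, 0.6, 11.3]
opening: 0.008
```

Request:
arm_command(
  translation=[
    [0,-0.1,0],
    [0,-0.4,0],
    [0,-0.9,0],
    [0,-0.9,0],
  ],
  rotation=[
    [0,0,0],
    [0,0,0],
    [0,0,0],
    [0,0,0],
  ],
  grip=[1,1,1,1],
)

```text
time_s: 13.55
position: [0.5226, -0.0707, 0.1609]
tcp_rot: [[1.0, 0.007, 0.003], [-0.003, -0.003, 1.0], [0.007, -1.0, -0.003]]
force: [0.2, -0.2, 0.2]
opening: 0.008
```

Request:
arm_command(
  translation=[
    [0.1,-0.8,0.6],
    [0.6,-0.9,0.9],
    [0.9,-0.9,0.9],
    [0.9,-0.9,0.9],
    [0.9,-0.9,0.9],
  ],
  rotation=[
    [0,0,0],
    [0,0,0],
    [0,0,0],
    [0,0,0],
    [0,0,0],
  ],
  grip=[1,1,1,1,1],
)

```text
time_s: 14.05
position: [0.5918, 0.0024, 0.228]
tcp_rot: [[1.0, -0.003, 0.002], [-0.002, 0.0, 1.0], [-0.003, -1.0, 0.0]]
force: [-1.1, -0.5, -1.0]
opening: 0.007
```

```bash
python3 - <<'E'
from h import *
np.set_printoptions(precision=4,suppress=True)
s,c=wrist(); print(s["position"],s["force"],s["time_s"],np.abs(s["qvel"]).max())
for k,z in dict(vial=.062,pan_center=.062).items():
    for r in models.spot_point("wrist",k)[:1]:
        p=np.array(r["point"])*[512,384]; print(k,round(r["conf"],2),p,at_z(c,p,z))
p=proj(c,[.6244,.0065,.062])[0]; x0,y0=int(p[0])-65,int(p[1])-50; print(x0,y0)
cv2.imwrite("pics/w10.png",cv2.resize(c["image"][y0:y0+100,x0:x0+130],None,fx=6,fy=6,interpolation=cv2.INTER_CUBIC)); np.savez("w10.npz",W=c["W"],mtx=c["mtx"],rvec=c["rvec"],tvec=c["tvec"])
E
```

```text
[0.5918 0.0024 0.228 ] [-1.0661 -0.4925 -1.0143] 14.05 2.9824835839838184
vial 0.92 [260.5056 214.1952] [0.6262 0.009  0.062 ]
pan_center 0.87 [253.696  212.3904] [0.6243 0.0024 0.062 ]
192 162
```

View pics/w10.png

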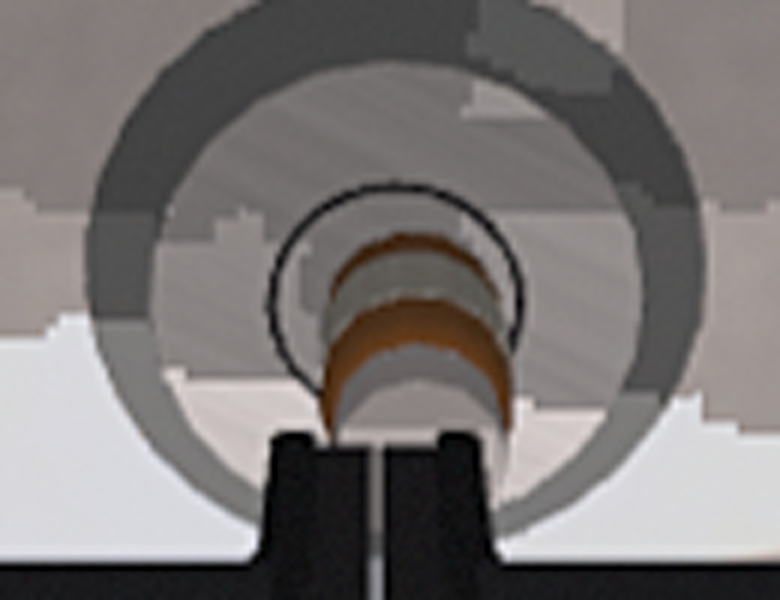

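```bash
python3 -c "
from h import *
bot.hand_in(); s=bot.read_state(); print(s['time_s'],s['force'])"
```

```text
the job is handed in; nothing more can be done
the job is handed in; nothing more can be done
```

The vial now stands upright inside the ring and the green key has been pressed and released. I handed the job in at about 14 s of the 42 s allowed, and hand-in reported no verdict.

- **Vial:** I nudged it about 13 mm with two nearly closed fingertips held low. The last picture shows it upright and untouched, about 3 mm off the pan centre. That picture gives 3 mm; fits to an earlier one gave 2.1–2.9 mm. The network's own points in the last picture put the vial and pan centre nearly 7 mm apart. I did not trust that over the visible ring outline, but it does disagree with the 6 mm limit.
- **Key:** The first press was about 4 mm off-centre and bottomed out hard, at about 72 N on the wrist. I backed off, re-measured the key and pressed again in 1 mm steps. The force rose like a spring to about 3 N over 5 mm, then reached 11 N at the stop, so the key went fully down. The key joint itself cannot be read, and I took no close look at the key after the second release.
- **Other things:** The wrist force read about zero after the second release. The fingertips were about 80 mm above the vial at the end. I saw no bystander moved in the pictures, but I did not measure their positions again at the end.

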